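# Show the overhead camera which specimen goes to which seat

### The arm

A 6-joint arm with a two-finger parallel gripper is mounted at the origin on the work surface. World frame = base frame: x ahead of the robot, y to its left, z up, the work surface at z = 0. Lengths are in mm, angles in degrees, forces in N, time in s.
With the tool pointing down it reaches from about 300 to 850 mm from the base axis. Payload 4.2 kg.
Tool frame: the origin (TCP) lies between the finger pads; the fingertips stand 8 mm ahead of it and the grasp point (between the pads) lies 11 mm behind it; x points along the fingers, y is the direction in which the jaws open and shut, and the axes are right-handed (so a half turn about x gives the same grasp; the last joint's range is limited). The gripper opens to 91 mm and grips with 3 to 60 N. Pads are 32 mm wide; open, the fingers measure 118 mm over their backs; the gripper's body (76 mm by 178 mm) begins 60 mm behind the grasp point.
Start: joints at [67.666, 18.312, 89.639, -0, 72.044, -1.146], TCP at [207.826, 536.147, 196.676] pointing down, gripper open.
Joint ranges: [-177.97, 177.97], [-48.28, 115.42], [12.27, 149.76], [-77.06, 257.06], [2.81, 150.46], [-146.56, 146.56]. Speed limits (degrees/s): [147.25, 147.25, 180, 180, 180, 180].

### API

Orientations are given as [roll, pitch, yaw] about the fixed x, y, z axes, in that order (R = Rz(yaw) Ry(pitch) Rx(roll)).
In Python, from workcell import env gives the robot as it stands.
- The arm moves only by the tool arm_command, never from a script. Its arguments are lists of equal length, an entry for each row: "slide": the shift along the tool's x, y, z in cm, a list of three; "turn": the turn, a rotation vector about the tool's x, y, z in rad, a list of three; "grip": the closure in counts, from 0 (fully open) to 255 (shut). A call has 1 to 20 rows; each row is the pose to reach, as a shift and turn from the pose commanded when the call began, along the tool's axes at that moment; what a row does not reach only later rows make up. A row lasts 1/12 s, in which the tool goes at most 41.7 mm and 7.16 degrees, less where a joint would pass 70% of its speed; a pose out of reach is approached as far as the arm can. A call with a gripper value outside its range is refused whole. The fingers move at their own pace and stop on an object; "newtons" is the grip in N (left out, the last holds). Time passes only in rows, so rows that repeat a pose let the fingers close. It gives the time, the measured TCP pose, the force and the opening at its end, in the units of the state.
- env.state(): the state, without advancing time (a new reading comes with each control period).
- env.grab_frame(name): name is "scene" or "top"; returns (picture, depth): 384x512x3 uint8, red, green, blue; 384x512 float32, mm along the optical axis (not along the pixel's ray), 0 where there is no reading.
- env.calibration(name): a dict with "K" (3x3 intrinsics, pixels), "camera_from_world" (4x4, takes a point from world to camera coordinates). Camera axes: x right, y up, looking along -z (the intrinsics and any distortion apply to the point x, -y, -z); pixel columns grow to the right and rows downward; lengths in mm; the calibration is good to about 2 mm. A picture is of the moment at which its call begins. calibration takes no time and is no camera call.
- env.job_done(): hands the job in, once; it reports no verdict.
Trained networks look in the newest picture that a camera, given by its name, has taken for a name from the list of things; names that differ only in an ending like _2 or _b are one class to them, and where a whole thing is asked for, a point or a joint stands for the part that bears it (a point fixed in the world has none). Each returns a list of dicts, best first, with "p" (0 to 1); they miss things now and then, are a little off and sometimes report something else, mostly with a low value. They report only what shows in the picture. A call takes as long as a camera call. They do not tell look-alikes from the thing itself.
- env.search_frame(camera, label): "point" ([x, y, z] in mm, in world coordinates, good to about 4 mm: the middle of the surface that is visible of it).
The state is a dict: "time_s": time; "qpos": joint angles; "qvel": joint speeds; "effort": joint torques, N m; "ee_pos": TCP position; "ee_rot": TCP orientation; "force": force on the tool from outside, world axes, zero at the start; "torque": the same for the moment, N m; "gripper_width": finger opening in mm.
Only numpy, scipy, OpenCV 4.12 (cv2) and the standard library are available. Lean on these libraries where they do the work, as an engineer would, in place of code of your own. Each camera call takes 0.05 s, during which the arm holds its last target.

### The job

Show the overhead camera the next transfer: point from above at the half-round specimen mount in the tray, holding the fingertips still a couple of centimetres above its middle for two full seconds, then point the same way, just as long, at the middle of the one empty ring seat on the holder plate. Then press the larger button on the grey control box fully down to store the pair, let it come back up and move clear. Only point: do not touch any mount or the empty seat, do not lower the fingers over any other mount, do not press the smaller button, and leave everything else standing where it is.

Things in the scene. Friction and masses are not known exactly. Their poses are not given: they have to be found in the camera images.
- half_mount: The half-round specimen mount (D-shaped from above: half of a 54 mm disc, straight side 54 mm, depth 27 mm), black resin, 22 mm high, loose, the only one of this shape, standing on the 4 mm floor of the shallow white tray (200 x 200 x 14 mm) on the robot's left, one of four mounts there. Which spot it has and its yaw vary. Origin: centroid of its underside; z up.
- half_mount_top (a point): Middle (centroid) of the half-round mount's top face, about 26 mm above the table: the point to be pointed at.
- hex_mount: Black resin specimen mount, six-sided, 48 mm over the corners, 22 mm high, standing loose in the tray, with a small bright metal section in its top. Origin: centre of its underside, z up. To be left alone.
- square_mount: Black resin specimen mount, square, 40 x 40 mm, 22 mm high, standing loose in the tray, with a small bright metal section in its top. Origin: centre of its underside, z up. To be left alone.
- round_mount: Black resin specimen mount, full round, 45 mm across, 22 mm high, standing loose in the tray, with a small bright metal section in its top. Origin: centre of its underside, z up. To be left alone.
- empty_seat: The empty one of the four identical steel ring seats (54 mm outer, 42 mm inner diameter, 14 mm high, fixed) in a square 84 mm apart on the flat grey holder plate (190 x 190 x 8 mm) on the robot's right; the other three each hold a black round mount. Which of the four is empty varies. Origin: centre of its underside (8 mm above the table); z up.
- empty_seat_mouth (a point): Centre of the empty seat's open mouth, level with its rim, 22 mm above the table: the second point to be pointed at.
- seated_a: Black round specimen mount, 35 mm across, 24 mm high, standing loose in one of the filled ring seats; its top is 36 mm above the table. Origin: centre of its underside, z up. To be left alone.
- seated_b: Black round specimen mount, 35 mm across, 24 mm high, standing loose in one of the filled ring seats; its top is 36 mm above the table. Origin: centre of its underside, z up. To be left alone.
- seated_c: Black round specimen mount, 35 mm across, 24 mm high, standing loose in one of the filled ring seats; its top is 36 mm above the table. Origin: centre of its underside, z up. To be left alone.
- store_button (a joint): Travel of the larger button, in m: 0 up, 0.006 fully down; it counts as pressed beyond 0.0045. Sprung: starts to move at about 1.5 N, about 5 N fully down, comes back by itself.
- store_button_top (a point): Centre of the top of the larger white push button (40 mm across), on top of the grey control box (140 x 80 x 35 mm, fixed, between tray and holder), at the box's end nearer the robot; 57 mm above the table when up. Pressed straight down.
- clear_button (a joint): Travel of the smaller push button (18 mm across, 0 up, 0.005 m down, top 56 mm above the table), on the same box, 72 mm beyond the larger one. Not to be pressed.
- loupe: Black waisted magnifier, 38 mm across, 44 mm high, standing loose on the right, nearer the robot than the jar. Origin: centre of underside. Bystander.
- dropper: Amber dropper bottle, 40 mm across, 85 mm high, standing loose on the far left. Origin: centre of underside. Bystander.
- jar: Clear lidded jar, 68 mm across, 60 mm high, standing loose on the far right. Origin: centre of underside. Bystander.
- driver: Screwdriver with black handle, 160 mm long, lying crosswise beyond the control box. Bystander.
- tweezers: Steel tweezers, 120 mm long, 10 mm high, lying near the robot on the left. Bystander.
Mind the look-alikes: they are no part of the job. Leave any orange or red look-alike of the part that bears store_button alone.

How it is judged (in metres and radians):
On the way, in this order (a step that is already met when the one before it is completed fails the run):
1. the hand points at the half-round mount from just above and dwells (at least 1.5 s) (horizontal distance between the grasp point and half_mount_top below 0.03 m and z of the grasp point in the frame of half_mount_top between 0.018 and 0.072 m), for 1.5 s.
2. then it points at the empty seat from just above and dwells (at least 1.5 s) (horizontal distance between the grasp point and empty_seat_mouth below 0.03 m and z of the grasp point in the frame of empty_seat_mouth between 0.018 and 0.072 m), for 1.5 s.
3. then the larger button is pressed down (value of joint store_button above 0.0045 m), for 0.05 s.
At the end, for the whole second after the job is handed in: Both buttons are up again (within 1.5 mm), every specimen mount stands within 8 mm of where it started and the half-round one is upright and at rest, and the loose bystanders are within 15 mm of where they started (distance of each of half_mount, hex_mount, square_mount, round_mount, seated_a, seated_b, seated_c from where it was at the start of the episode below 0.008 m and value of joint each of store_button, clear_button below 0.0015 m and linear speed of half_mount below 0.03 m/s and angle between half_mount's own z axis and vertical below 0.1 rad and distance of each of loupe, dropper, jar, driver, tweezers from where it was at the start of the episode below 0.015 m); the robot touches nothing.
It fails at once if a specimen mount or the empty seat is touched by the fingers or arm (over 0.3 N) (contact force between any of the fingers, the arm and half_mount above 0.3 N or contact force between any of the fingers, the arm and hex_mount above 0.3 N or contact force between any of the fingers, the arm and square_mount above 0.3 N or contact force between any of the fingers, the arm and round_mount above 0.3 N or contact force between any of the fingers, the arm and seated_a above 0.3 N or contact force between any of the fingers, the arm and seated_b above 0.3 N or contact force between any of the fingers, the arm and seated_c above 0.3 N or contact force between any of the fingers, the arm and empty_seat above 0.3 N).
It fails at once if a specimen mount is moved more than 8 mm, or lifted (distance of any of half_mount, hex_mount, square_mount, round_mount, seated_a, seated_b, seated_c from where it was at the start of the episode above 0.008 m).
It fails at once if the fingers come down over another mount (grasp point within 20 mm of its axis, fingertips under about 2 cm above its top) ((horizontal distance between the grasp point and hex_mount below 0.02 m and z of the grasp point in the frame of hex_mount below 0.064 m) or (horizontal distance between the grasp point and square_mount below 0.02 m and z of the grasp point in the frame of square_mount below 0.064 m) or (horizontal distance between the grasp point and round_mount below 0.02 m and z of the grasp point in the frame of round_mount below 0.064 m) or (horizontal distance between the grasp point and seated_a below 0.02 m and z of the grasp point in the frame of seated_a below 0.064 m) or (horizontal distance between the grasp point and seated_b below 0.02 m and z of the grasp point in the frame of seated_b below 0.064 m) or (horizontal distance between the grasp point and seated_c below 0.02 m and z of the grasp point in the frame of seated_c below 0.064 m)).
It fails at once if the smaller button is pressed (over 2.5 mm) (value of joint clear_button above 0.0025 m).
It fails at once if a loose bystander is moved more than 15 mm (distance of any of loupe, dropper, jar, driver, tweezers from where it was at the start of the episode above 0.015 m).
It also fails if it takes over 58 s, if anything falls off the work surface, if the arm or the gripper's body presses on something with over 40 N, if the wrist force passes 120 N, or if a joint passes its speed limit or range.

## Working session

There is one attempt and no reset: what is moved stays moved. The work goes in short steps, Python scripts to look and compute and a tool call to move; the robot and the scene stay as the last step left them, time stands still between calls to the robot, and variables do not carry over. Pictures are saved under pics/ and viewed, and the job is handed in when it is done.

Besides the shell and the picture viewer there is one more tool, called after "Call:" in YAML: its name, and indented under it one key for each argument. arm_command: Moves the arm, as the interface text tells. Its arguments: {"type":"object","properties":{"slide":{"type":"array","items":{"type":"array","items":{"type":"number"}}},"turn":{"type":"array","items":{"type":"array","items":{"type":"number"}}},"grip":{"type":"array","items":{"type":"number"}},"newtons":{"type":"number"}},"required":["slide","turn","grip"]}

```bash
mkdir -p pics
python3 - <<'E'
from workcell import env
import cv2,numpy as np
print(env.state())
for n in("top","scene"):
    p,d=env.grab_frame(n); cv2.imwrite(f"pics/{n}0.png",cv2.cvtColor(p,cv2.COLOR_RGB2BGR)); np.save(f"pics/{n}0.npy",d)
    print(env.calibration(n))
    for l in("half_mount","empty_seat","store_button"):
        print(n,l,env.search_frame(n,l))
E
```

```text
{'time_s': 0.0, 'qpos': array([ 6.76653877e+01,  1.83516441e+01,  8.97071802e+01,  1.77753183e-03,
        7.20427092e+01, -1.14550840e+00]), 'qvel': array([ 0.09688207, -0.11950241, -0.00294842, -0.00650937, -0.08937795,
        0.14353019]), 'effort': array([-1.78258699e-03, -4.12461197e+01, -2.31968951e+01,  7.25391484e-02,
        4.56801255e-02, -1.19858910e-04]), 'ee_pos': array([207.61389561, 535.63459489, 195.81502614]), 'ee_rot': array([ -92.09907667,   89.89845239, -113.28873006]), 'force': array([ 0.27398476,  0.03409368, -0.58111205]), 'torque': array([ 0.0019587 , -0.01895436, -0.00255886]), 'gripper_width': 90.8651603488051}
{'K': array([[452.19364598,   0.        , 246.81629573],
       [  0.        , 452.19364598, 192.21900137],
       [  0.        ,   0.        ,   1.        ]]), 'camera_from_world': array([[-1.64150490e-02, -9.99809601e-01,  1.05502577e-02,
        -8.39521617e+00],
       [ 9.97058059e-01, -1.55779223e-02,  7.50503558e-02,
        -5.53491957e+02],
       [-7.48717152e-02,  1.17511748e-02,  9.97123932e-01,
        -1.26949176e+03],
       [ 0.00000
[... 485 characters left out ...]
8041 ],
       [  0.        ,   0.        ,   1.        ]]), 'camera_from_world': array([[-8.82323979e-01,  4.70489598e-01, -1.19972896e-02,
         5.00231501e+02],
       [-3.18111291e-01, -5.77389764e-01,  7.51948314e-01,
         1.18425507e+02],
       [ 3.46856748e-01,  6.67278501e-01,  6.59112887e-01,
        -1.84884583e+03],
       [ 0.00000000e+00,  0.00000000e+00,  0.00000000e+00,
         1.00000000e+00]])}
scene half_mount [{'point': [554.7, 280.6, 25.7], 'p': 0.47}, {'point': [565.9, 459.4, 51.4], 'p': 0.46}]
scene empty_seat [{'point': [495.0, -292.6, 15.0], 'p': 0.63}]
scene store_button [{'point': [393.9, -30.7, 53.7], 'p': 0.47}, {'point': [695.6, 212.5, 55.3], 'p': 0.43}]
```

View pics/top0.png

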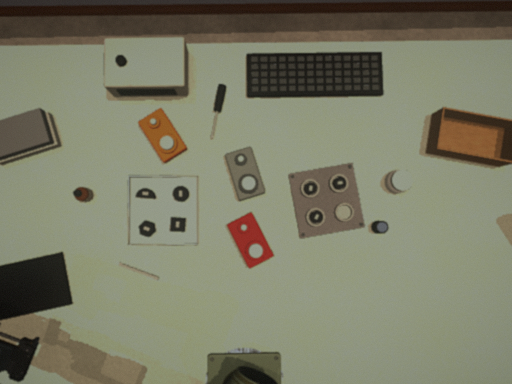

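View pics/scene0.png

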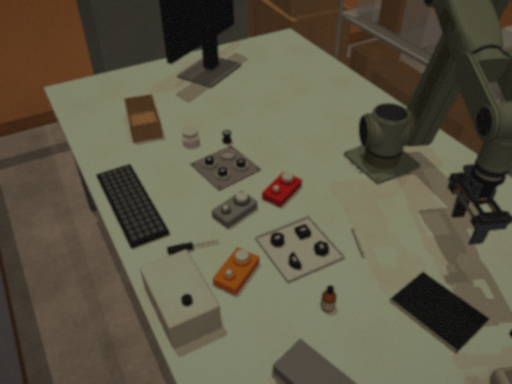

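The top view shows the tray with four mounts: D shape (146,194), round (181,193), hex (147,228) and square (178,224). On the holder, the empty seat is at (344,212) and the filled ones are at (310,188), (339,183) and (316,217). There are three button boxes: grey with its large button at (248,183), orange at (167,143) and red at (256,251). Next I'll measure these pixels and check close crops.

```bash
cat > h.py <<'E'
import numpy as np
from workcell import env
def px2w(n,u,v,d):
    c=env.calibration(n);K=c["K"];T=np.linalg.inv(c["camera_from_world"])
    x=(u-K[0,2])/K[0,0]*d;y=(v-K[1,2])/K[1,1]*d
    return (T@[x,-y,-d,1])[:3]
def w2px(n,p):
    c=env.calibration(n);K=c["K"];q=c["camera_from_world"]@[*p,1]
    return K[0,0]*q[0]/-q[2]+K[0,2], K[1,1]*q[1]/q[2]+K[1,2]
def px_at_z(n,u,v,z):
    a=px2w(n,u,v,500);b=px2w(n,u,v,1500);return a+(b-a)*(z-a[2])/(b[2]-a[2])
E
python3 - <<'E'
from h import *
import cv2
p=cv2.imread("pics/top0.png");d=np.load("pics/top0.npy")
for nm,u,v in[("half",146,194),("round",181,193),("hex",147,228),("square",178,224),("empty",344,212),("s1",310,188),("s2",339,183),("s3",316,217),("grey",248,183),("greysmall",240,159),("orange",167,143),("red",256,251),("dropper",84,194),("jar",400,181)]:
    print(nm,px2w("top",u,v,d[v,u]).round(1))
im=np.hstack([cv2.resize(p[165:255,120:210],(390,390),interpolation=cv2.INTER_CUBIC),cv2.resize(p[145:245,280:380],(390,390),interpolation=cv2.INTER_CUBIC)])
im=np.clip(im*1.3,0,255).astype(np.uint8)
cv2.imwrite("pics/c1.png",im)
# mask-based
g=cv2.cvtColor(p,cv2.COLOR_BGR2GRAY)
def blob(x0,y0,x1,y1,th,inv,z,minA=40):
    r=g[y0:y1,x0:x1];m=((r<th) if inv else (r>th)).astype(np.uint8)
    m=cv2.morphologyEx(m,cv2.MORPH_CLOSE,np.ones((5,5)))
    n,l,s,c=cv2.connectedComponentsWithStats(m)
    for i in range(1,n):
        if s[i,4]>minA: print("blob",c[i]+[x0,y0],s[i],px_at_z("top",*(c[i]+[x0,y0]),z).round(1))
blob(132,180,195,242,70,True,26)
blob(326,196,360,230,110,False,22)
blob(236,172,262,196,140,False,57)
# depth-based half: height
H=np.array([[px2w("top",u,v,d[v,u])[2] for u in range(132,195)] for v in range(180,242)])
m=(H>18).astype(np.uint8);n,l,s,c=cv2.connectedComponentsWithStats(m)
for i in range(1,n):
    if s[i,4]>30: print("depth",c[i]+[132,180],s[i],px_at_z("top",*(c[i]+[132,180]),26).round(1))
E
```

```text
half [552.3 268.6  25.9]
round [553.3 169.   30.1]
hex [456.2 265.5  27.5]
square [466.  178.1  28.8]
empty [ 492.6 -294.9   14. ]
s1 [ 561.6 -196.4   32.1]
s2 [ 573.9 -277.6   39.9]
s3 [ 479.2 -210.7   34.9]
grey [576.5 -20.6  53.4]
greysmall [6.436e+02 6.000e-01 5.770e+01]
orange [692.3 204.1  54.3]
red [388.2 -39.4  56.4]
dropper [552.5 432.   59.6]
jar [ 575.1 -443.7   59.1]
blob [180.52777778 193.37222222] [ 41   6  16  15 180] [552.6 170.9  26. ]
blob [145.60305344 193.41221374] [  4   9  20   9 131] [554.  269.8  26. ]
blob [177.5 224. ] [ 39  38  14  13 182] [466.  179.9  26. ]
blob [146.81182796 228.14516129] [  7  41  16  15 186] [455.8 266.3  26. ]
blob [344.54263566 211.52325581] [ 10   7  18  18 258] [ 493.7 -294.7   22. ]
blob [248.31932773 182.6302521 ] [  7   5  12  12 119] [577.2 -21.4  57. ]Traceback (most recent call last):
  File "<stdin>", line 21, in <module>
  File "h.py", line 4, in px2w
    c=env.calibration(n);K=c["K"];T=np.linalg.inv(c["camera_from_world"])
ValueError: time passes only in moves, steps and waits
```

View pics/c1.png

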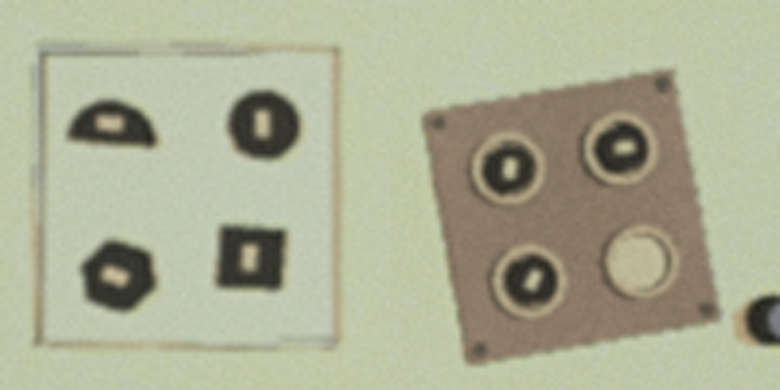

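The crop confirms the choices: D-shaped mount at top left of the tray, empty seat at lower right of the holder. The parallelogram of the filled seats gives about (491.5,-292), which agrees with the measured (493,-294). Targets in mm are half (554,270), seat (493,-293) and grey store button (577,-21, 57). The red and orange boxes are look-alikes and stay out of it.

```bash
cat > go.py <<'E'
import sys
from h import *
from scipy.spatial.transform import Rotation as Ro
s=env.state();R=Ro.from_euler("xyz",s["ee_rot"],degrees=True)
print(s["time_s"],s["ee_pos"].round(1),s["force"].round(2),s["gripper_width"]);print(R.as_matrix().round(3))
for a in sys.argv[1:]:
    print(a,(R.inv().apply(np.array(eval(a))-s["ee_pos"])/10).round(2))
E
python3 go.py "[554,270,140]" "[554,270,56]" "[493,-293,140]"
```

```text
0.4 [207.8 536.1 196.5] [-0.68 -0.14 -0.03] 90.50897541291303
[[-0.     0.361  0.932]
 [-0.     0.932 -0.361]
 [-1.    -0.     0.   ]]
[554,270,140] [  5.66 -12.29  41.89]
[554,270,56] [ 14.06 -12.29  41.89]
[493,-293,140] [  5.67 -66.99  56.56]
```

Call:
arm_command:
  slide:
    - [0.1, -0.3, 1]
    - [0.3, -0.9, 3]
    - [0.8, -1.7, 5.8]
    - [1.2, -2.6, 9]
    - [1.6, -3.5, 12]
    - [2, -4.4, 15]
    - [2.4, -5.3, 18]
    - [2.8, -6.2, 21]
    - [3.2, -7, 24]
    - [3.6, -7.9, 27]
    - [4, -8.8, 30]
    - [4.4, -9.7, 33]
    - [4.8, -10.6, 36]
    - [5.2, -11.3, 38.5]
    - [5.5, -11.9, 40.5]
    - [5.66, -12.2, 41.6]
    - [5.66, -12.29, 41.89]
    - [5.66, -12.29, 41.89]
  turn:
    - [0, 0, 0]
    - [0, 0, 0]
    - [0, 0, 0]
    - [0, 0, 0]
    - [0, 0, 0]
    - [0, 0, 0]
    - [0, 0, 0]
    - [0, 0, 0]
    - [0, 0, 0]
    - [0, 0, 0]
    - [0, 0, 0]
    - [0, 0, 0]
    - [0, 0, 0]
    - [0, 0, 0]
    - [0, 0, 0]
    - [0, 0, 0]
    - [0, 0, 0]
    - [0, 0, 0]
  grip: [255, 255, 255, 255, 255, 255, 255, 255, 255, 255, 255, 255, 255, 255, 255, 255, 255, 255]
  newtons: 10

```text
time_s: 1.9
ee_pos: [554.1, 269.6, 139.9]
ee_rot: [-168.3, 90.0, 170.4]
force: [-0.0, 0.1, 0.6]
gripper_width: 0.3
```

```bash
python3 go.py "[554,270,57]"
python3 - <<'E'
from h import *
import cv2
p,d=env.grab_frame("scene")
u,v=map(int,w2px("scene",[554,270,26]));print(u,v)
c=p[max(0,v-90):v+60,max(0,u-80):u+80]
cv2.imwrite("pics/s1.png",cv2.cvtColor(cv2.resize(c,None,fx=4,fy=4),cv2.COLOR_RGB2BGR))
E
```

```text
1.9 [554.1 269.6 139.9] [-0.05  0.06  0.63] 0.31046783115200827
[[-0.001  0.363  0.932]
 [ 0.     0.932 -0.363]
 [-1.    -0.    -0.001]]
[554,270,57] [ 8.29  0.03 -0.02]
293 257
```

View pics/s1.png

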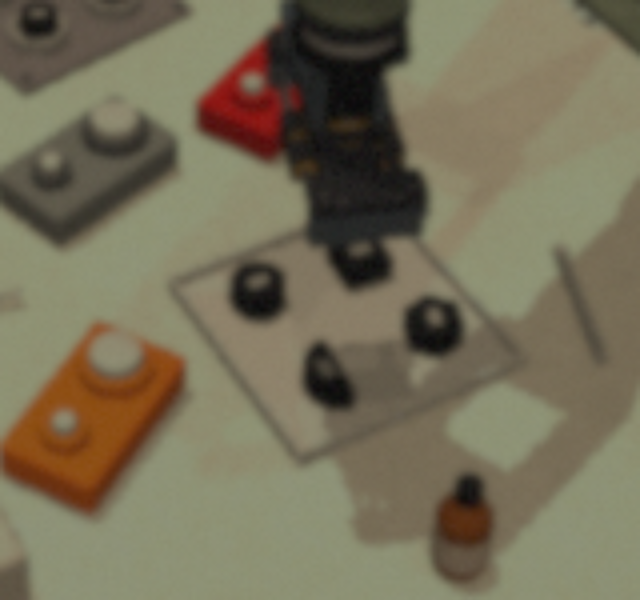

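The scene crop shows the D mount at crop pixel (328,375), with the closed fingers hovering above it at (365,230) and nothing else near their way down. Next I descend and dwell.

Call:
arm_command:
  slide:
    - [0.4, 0, 0]
    - [1.2, 0, 0]
    - [2.4, 0, 0]
    - [3.8, 0, 0]
    - [5.2, 0, 0]
    - [6.5, 0, 0]
    - [7.4, 0, 0]
    - [8, 0, 0]
    - [8.3, 0, 0]
    - [8.3, 0, 0]
    - [8.3, 0, 0]
    - [8.3, 0, 0]
    - [8.3, 0, 0]
    - [8.3, 0, 0]
    - [8.3, 0, 0]
    - [8.3, 0, 0]
    - [8.3, 0, 0]
    - [8.3, 0, 0]
    - [8.3, 0, 0]
    - [8.3, 0, 0]
  turn:
    - [0, 0, 0]
    - [0, 0, 0]
    - [0, 0, 0]
    - [0, 0, 0]
    - [0, 0, 0]
    - [0, 0, 0]
    - [0, 0, 0]
    - [0, 0, 0]
    - [0, 0, 0]
    - [0, 0, 0]
    - [0, 0, 0]
    - [0, 0, 0]
    - [0, 0, 0]
    - [0, 0, 0]
    - [0, 0, 0]
    - [0, 0, 0]
    - [0, 0, 0]
    - [0, 0, 0]
    - [0, 0, 0]
    - [0, 0, 0]
  grip: [255, 255, 255, 255, 255, 255, 255, 255, 255, 255, 255, 255, 255, 255, 255, 255, 255, 255, 255, 255]

```text
time_s: 3.62
ee_pos: [554.0, 270.2, 57.1]
ee_rot: [86.0, 90.0, 64.8]
force: [-0.2, 0.1, -0.1]
gripper_width: 0.4
```

Call:
arm_command:
  slide:
    - [0, 0, 0]
    - [0, 0, 0]
    - [0, 0, 0]
    - [0, 0, 0]
    - [0, 0, 0]
    - [0, 0, 0]
    - [0, 0, 0]
    - [0, 0, 0]
    - [0, 0, 0]
    - [0, 0, 0]
    - [0, 0, 0]
    - [0, 0, 0]
    - [0, 0, 0]
    - [0, 0, 0]
    - [0, 0, 0]
    - [0, 0, 0]
    - [0, 0, 0]
    - [0, 0, 0]
  turn:
    - [0, 0, 0]
    - [0, 0, 0]
    - [0, 0, 0]
    - [0, 0, 0]
    - [0, 0, 0]
    - [0, 0, 0]
    - [0, 0, 0]
    - [0, 0, 0]
    - [0, 0, 0]
    - [0, 0, 0]
    - [0, 0, 0]
    - [0, 0, 0]
    - [0, 0, 0]
    - [0, 0, 0]
    - [0, 0, 0]
    - [0, 0, 0]
    - [0, 0, 0]
    - [0, 0, 0]
  grip: [255, 255, 255, 255, 255, 255, 255, 255, 255, 255, 255, 255, 255, 255, 255, 255, 255, 255]

```text
time_s: 5.12
ee_pos: [554.0, 270.2, 57.0]
ee_rot: [110.8, 90.0, 89.7]
force: [1.2, -0.1, 1.0]
gripper_width: 0.8
```

```bash
python3 go.py "[554,270,145]" "[493,-293,145]"
python3 - <<'E'
from h import *
import cv2
p,d=env.grab_frame("scene")
u,v=map(int,w2px("scene",[554,270,26]));print(u,v)
c=p[max(0,v-90):v+60,max(0,u-80):u+80]
cv2.imwrite("pics/s2.png",cv2.cvtColor(cv2.resize(c,None,fx=4,fy=4),cv2.COLOR_RGB2BGR))
E
```

```text
5.1167 [554.  270.2  57. ] [ 1.22 -0.11  0.97] 0.8140198208595879
[[ 0.     0.361  0.932]
 [ 0.     0.932 -0.361]
 [-1.     0.    -0.   ]]
[554,270,145] [-8.8  -0.01  0.01]
[493,-293,145] [ -8.8  -54.71  14.67]
293 257
```

View pics/s2.png

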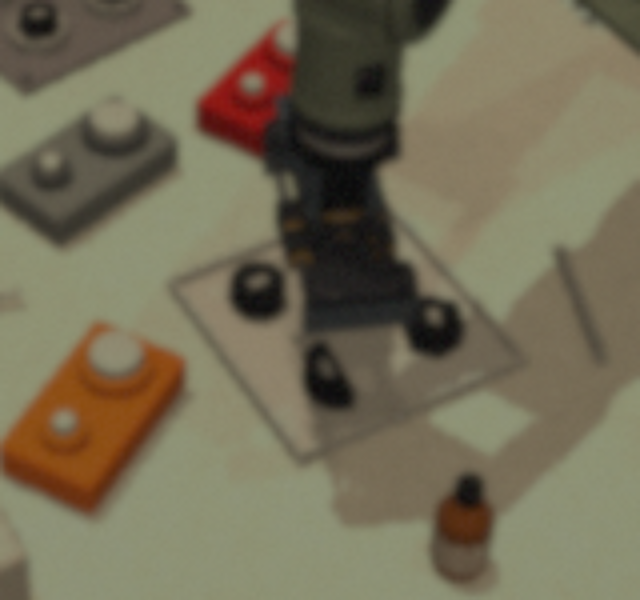

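The fingertips, at crop (355,325), look a bit off from the mount at (328,375), so I'll check with depth before leaving.

Run:
```python
from h import *
import cv2
for n in("scene","top"):
    p,d=env.grab_frame(n)
    print(n,"tip proj",w2px(n,[554,270,49]),"mount",w2px(n,[554,270,26]))
    cc=env.calibration(n);K=cc["K"];T=np.linalg.inv(cc["camera_from_world"])
    vv,uu=np.mgrid[:384,:512]
    P=np.stack([(uu-K[0,2])/K[0,0]*d,-(vv-K[1,2])/K[1,1]*d,-d,np.ones_like(d)],-1)@T.T
    P=P[...,:3]
    if n=="scene":
        u0,v0=213,167
        for c_,r_ in[(340,320),(315,320),(390,310),(360,310),(345,290),(322,370),(330,385),(310,355),(435,320),(115,120)]:
            u,v=u0+c_//4,v0+r_//4; print((c_,r_),P[v,u].round(0))
        # gripper points low
        m=(abs(P[...,0]-554)<90)&(abs(P[...,1]-270)<90)&(P[...,2]>42)&(P[...,2]<75)&(d>0)
        Q=P[m];print("grip pts",len(Q),Q.min(0).round(),Q.max(0).round(),np.median(Q,0).round())
    m=(abs(P[...,0]-554)<30)&(abs(P[...,1]-270)<35)&(P[...,2]>20)&(P[...,2]<32)&(d>0)
    Q=P[m];print("mount pts",len(Q),Q.min(0).round(),Q.max(0).round(),np.median(Q,0).round())
    u,v=map(int,w2px(n,[554,270,49]))
    cv2.imwrite(f"pics/z_{n}.png",cv2.cvtColor(cv2.resize(p[v-60:v+60,u-80:u+80],None,fx=4,fy=4),cv2.COLOR_RGB2BGR))
```

```text
scene tip proj (np.float64(294.284352080936), np.float64(252.7267540959218)) mount (np.float64(293.88804237578626), np.float64(257.9506739097933))
(340, 320) [592. 339. 160.]
(315, 320) [611. 334. 165.]
(390, 310) [567. 357. 175.]
(360, 310) [586. 351. 180.]
(345, 290) [595. 344. 197.]
(322, 370) [556. 268.  21.]
(330, 385) [561. 287.  24.]
(310, 355) [558. 255.  26.]
(435, 320) [459. 272.  26.]
(115, 120) [584. -10.  61.]Traceback (most recent call last):
  File "<stdin>", line 16, in <module>
    return umr_minimum(a, axis, None, out, keepdims, initial, where)
ValueError: zero-size array to reduction operation minimum which has no identity
```

The gripper body hides the fingers from the scene camera: the depths on it are about 160 mm and above, with the knuckle at tool y of about +78 mm. The mount's surface still reads (556–561, 255–287, ~25), so the target and the measured TCP agree and nothing has moved. I dwelled over 2 s. Now lift and go across.

Call:
arm_command:
  slide:
    - [-0.5, 0, 0]
    - [-1.6, 0, 0]
    - [-3.4, 0, 0]
    - [-5.4, 0, 0]
    - [-7.2, 0, 0]
    - [-8.4, -0.3, 0.1]
    - [-8.8, -1.2, 0.3]
    - [-8.8, -2.8, 0.75]
    - [-8.8, -5, 1.35]
    - [-8.8, -7.5, 2]
    - [-8.8, -10, 2.7]
    - [-8.8, -12.5, 3.35]
    - [-8.8, -15, 4]
    - [-8.8, -17.5, 4.7]
    - [-8.8, -20, 5.35]
    - [-8.8, -22.5, 6]
    - [-8.8, -25, 6.7]
    - [-8.8, -27, 7.2]
    - [-8.8, -28.5, 7.6]
    - [-8.8, -29, 7.8]
  turn:
    - [0, 0, 0]
    - [0, 0, 0]
    - [0, 0, 0]
    - [0, 0, 0]
    - [0, 0, 0]
    - [0, 0, 0]
    - [0, 0, 0]
    - [0, 0, 0]
    - [0, 0, 0]
    - [0, 0, 0]
    - [0, 0, 0]
    - [0, 0, 0]
    - [0, 0, 0]
    - [0, 0, 0]
    - [0, 0, 0]
    - [0, 0, 0]
    - [0, 0, 0]
    - [0, 0, 0]
    - [0, 0, 0]
    - [0, 0, 0]
  grip: [255, 255, 255, 255, 255, 255, 255, 255, 255, 255, 255, 255, 255, 255, 255, 255, 255, 255, 255, 255]

```text
time_s: 6.88
ee_pos: [519.7, -31.5, 143.9]
ee_rot: [-145.1, 89.8, -166.4]
force: [1.3, 0.3, 0.3]
gripper_width: 0.5
```

```bash
python3 go.py "[493,-293,145]"
```

```text
6.8833 [519.7 -31.5 143.9] [1.29 0.29 0.29] 0.48826526196736475
[[-0.003  0.364  0.931]
 [-0.001  0.931 -0.364]
 [-1.    -0.002 -0.003]]
[493,-293,145] [ -0.08 -25.33   7.04]
```

Call:
arm_command:
  slide:
    - [0, -0.6, 0.15]
    - [0, -1.8, 0.5]
    - [0, -3.5, 0.95]
    - [0, -5.7, 1.5]
    - [0, -8.2, 2.2]
    - [0, -10.7, 2.85]
    - [0, -13.2, 3.5]
    - [0, -15.7, 4.2]
    - [0, -18.2, 4.85]
    - [0, -20.7, 5.5]
    - [0, -22.9, 6.1]
    - [0, -24.6, 6.55]
    - [0, -25.5, 6.8]
    - [0, -25.71, 6.87]
    - [0, -25.71, 6.87]
    - [0, -25.71, 6.87]
  turn:
    - [0, 0, 0]
    - [0, 0, 0]
    - [0, 0, 0]
    - [0, 0, 0]
    - [0, 0, 0]
    - [0, 0, 0]
    - [0, 0, 0]
    - [0, 0, 0]
    - [0, 0, 0]
    - [0, 0, 0]
    - [0, 0, 0]
    - [0, 0, 0]
    - [0, 0, 0]
    - [0, 0, 0]
    - [0, 0, 0]
    - [0, 0, 0]
  grip: [255, 255, 255, 255, 255, 255, 255, 255, 255, 255, 255, 255, 255, 255, 255, 255]

```text
time_s: 8.22
ee_pos: [493.0, -292.0, 144.9]
ee_rot: [132.6, 89.9, 111.5]
force: [0.2, 0.0, -0.6]
gripper_width: 0.9
```

```bash
python3 go.py "[493,-293,55]"
python3 - <<'E'
from h import *
import cv2
p,d=env.grab_frame("scene")
u,v=map(int,w2px("scene",[493,-293,22]));print(u,v)
c=p[max(0,v-90):v+60,max(0,u-80):u+80]
cv2.imwrite("pics/s3.png",cv2.cvtColor(cv2.resize(c,None,fx=4,fy=4),cv2.COLOR_RGB2BGR))
E
```

```text
8.2167 [ 493.  -292.   144.9] [ 0.21  0.04 -0.56] 0.93867592555145
[[-0.     0.361  0.933]
 [ 0.001  0.933 -0.361]
 [-1.     0.001 -0.001]]
[493,-293,55] [ 8.99 -0.1   0.04]
227 153
```

View pics/s3.png

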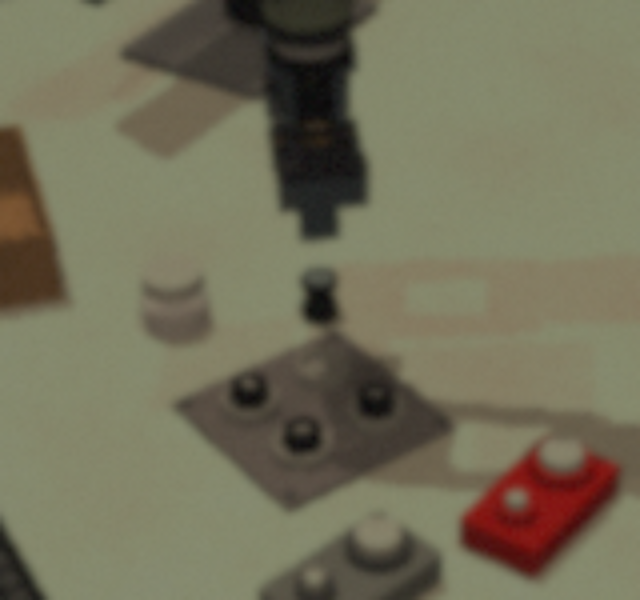

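The fingertips, at crop (318,238), hang above the empty seat at (315,368). The loupe stands behind it and out of the way. Next I descend 9 cm and dwell.

Call:
arm_command:
  slide:
    - [0.4, 0, 0]
    - [1.2, 0, 0]
    - [2.4, 0, 0]
    - [3.8, 0, 0]
    - [5.2, 0, 0]
    - [6.6, 0, 0]
    - [7.7, 0, 0]
    - [8.5, 0, 0]
    - [8.9, 0, 0]
    - [9, 0, 0]
    - [9, 0, 0]
    - [9, 0, 0]
    - [9, 0, 0]
    - [9, 0, 0]
    - [9, 0, 0]
    - [9, 0, 0]
    - [9, 0, 0]
    - [9, 0, 0]
    - [9, 0, 0]
    - [9, 0, 0]
  turn:
    - [0, 0, 0]
    - [0, 0, 0]
    - [0, 0, 0]
    - [0, 0, 0]
    - [0, 0, 0]
    - [0, 0, 0]
    - [0, 0, 0]
    - [0, 0, 0]
    - [0, 0, 0]
    - [0, 0, 0]
    - [0, 0, 0]
    - [0, 0, 0]
    - [0, 0, 0]
    - [0, 0, 0]
    - [0, 0, 0]
    - [0, 0, 0]
    - [0, 0, 0]
    - [0, 0, 0]
    - [0, 0, 0]
    - [0, 0, 0]
  grip: [255, 255, 255, 255, 255, 255, 255, 255, 255, 255, 255, 255, 255, 255, 255, 255, 255, 255, 255, 255]

```text
time_s: 9.93
ee_pos: [493.0, -293.0, 55.0]
ee_rot: [89.0, 90.0, 67.8]
force: [-0.4, 0.3, 0.4]
gripper_width: 0.4
```

Call:
arm_command:
  slide:
    - [0, 0, 0]
    - [0, 0, 0]
    - [0, 0, 0]
    - [0, 0, 0]
    - [0, 0, 0]
    - [0, 0, 0]
    - [0, 0, 0]
    - [0, 0, 0]
    - [0, 0, 0]
    - [0, 0, 0]
    - [0, 0, 0]
    - [0, 0, 0]
    - [0, 0, 0]
    - [0, 0, 0]
    - [0, 0, 0]
    - [0, 0, 0]
    - [0, 0, 0]
    - [0, 0, 0]
  turn:
    - [0, 0, 0]
    - [0, 0, 0]
    - [0, 0, 0]
    - [0, 0, 0]
    - [0, 0, 0]
    - [0, 0, 0]
    - [0, 0, 0]
    - [0, 0, 0]
    - [0, 0, 0]
    - [0, 0, 0]
    - [0, 0, 0]
    - [0, 0, 0]
    - [0, 0, 0]
    - [0, 0, 0]
    - [0, 0, 0]
    - [0, 0, 0]
    - [0, 0, 0]
    - [0, 0, 0]
  grip: [255, 255, 255, 255, 255, 255, 255, 255, 255, 255, 255, 255, 255, 255, 255, 255, 255, 255]

```text
time_s: 11.43
ee_pos: [493.0, -293.0, 55.0]
ee_rot: [105.2, 90.0, 84.0]
force: [-0.0, -0.5, 0.1]
gripper_width: 0.4
```

```bash
python3 go.py "[577,-21,130]"
python3 - <<'E'
from h import *
import cv2
p,d=env.grab_frame("scene")
u,v=map(int,w2px("scene",[493,-293,22]));print(u,v)
c=p[max(0,v-90):v+60,max(0,u-80):u+80]
cv2.imwrite("pics/s4.png",cv2.cvtColor(cv2.resize(c,None,fx=4,fy=4),cv2.COLOR_RGB2BGR))
p,d=env.grab_frame("top")
cv2.imwrite("pics/t4.png",cv2.cvtColor(cv2.resize(p[130:280,200:400],None,fx=4,fy=4),cv2.COLOR_RGB2BGR))
print(px2w("top",248,182,d[182,248]).round(1))
E
```

```text
11.4333 [ 493. -293.   55.] [-0.03 -0.54  0.06] 0.4399361477557654
[[ 0.     0.361  0.932]
 [ 0.     0.932 -0.361]
 [-1.     0.    -0.   ]]
[577,-21,130] [-7.5  28.39 -2.  ]
227 153
[579.1 -20.6  56. ]
```

View pics/s4.png

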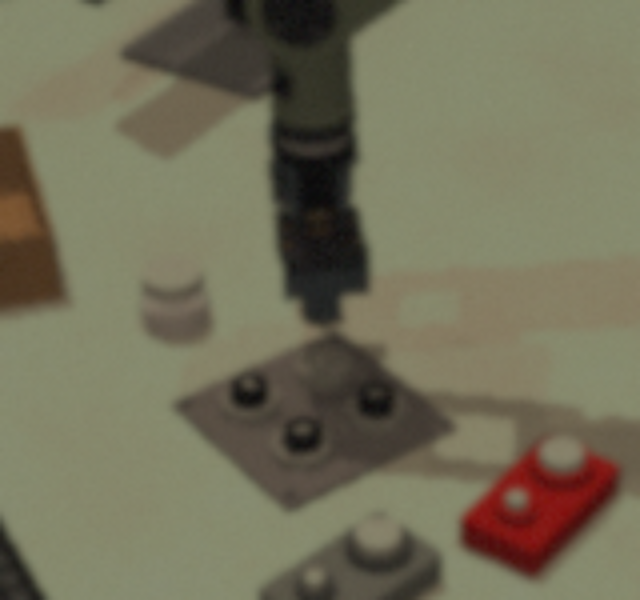

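View pics/t4.png

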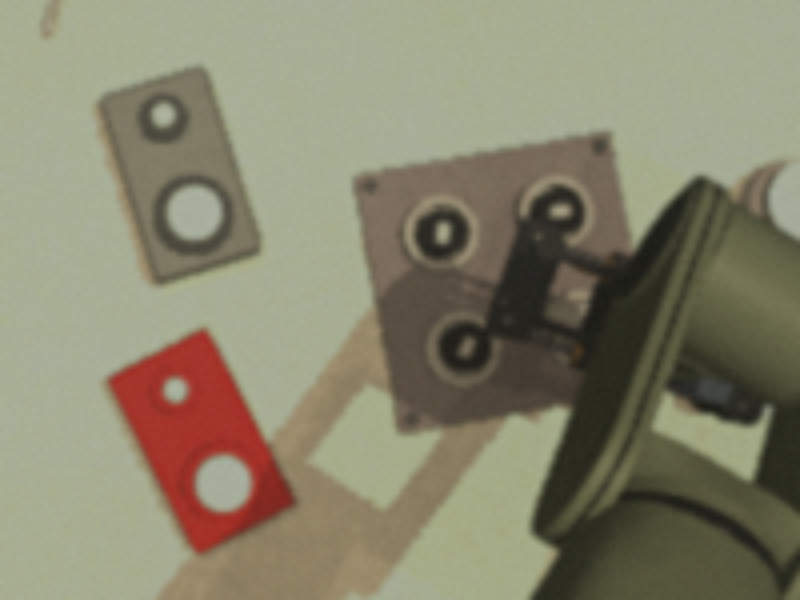

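Run:
```python
from h import *
import cv2
p,d=env.grab_frame("scene")
print(w2px("scene",[493,-293,47]),w2px("scene",[493,-293,22]),w2px("scene",[493,-293,80]))
for v in range(132,160,2):
    print(v,[tuple(int(x) for x in px2w("scene",u,v,d[v,u])) if d[v,u]>0 else 0 for u in(222,226,228,232)])
c=p[118:178,190:270]
c=np.clip(c.astype(float)*1.8,0,255).astype(np.uint8)
c=cv2.resize(c,(800,600),interpolation=cv2.INTER_CUBIC)
cv2.imwrite("pics/s5.png",cv2.cvtColor(c,cv2.COLOR_RGB2BGR))
```

```text
(np.float64(227.53161484755594), np.float64(147.73123060559055)) (np.float64(227.78514603105012), np.float64(153.1198841599394)) (np.float64(227.18992665790023), np.float64(140.4688526515601))
132 [(542, -225, 174), (533, -212, 178), (523, -217, 172), (510, -211, 172)]
134 [(543, -224, 166), (528, -224, 161), (521, -221, 161), (511, -210, 164)]
136 [(543, -225, 157), (530, -218, 157), (521, -222, 152), (509, -215, 152)]
138 [(456, -419, 1), (504, -276, 104), (493, -283, 97), (478, -281, 93)]
140 [(460, -411, -1), (501, -283, 90), (494, -283, 88), (482, -274, 89)]
142 [(469, -392, 3), (501, -286, 79), (496, -278, 83), 0]
144 [(476, -378, 4), (459, -379, -1), (451, -377, -3), (437, -370, -4)]
146 [(481, -367, 3), (466, -364, 0), (458, -361, 0), (450, -342, 8)]
148 [(486, -357, 2), (479, -337, 12), (469, -340, 6), (456, -331, 8)]
150 [(491, -347, 1), (487, -319, 17), (481, -314, 18), (471, -299, 24)]
152 [(510, -306, 25), (488, -318, 8), (483, -310, 12), (475, -291, 22)]
154 [(514, -298, 22), (495, -303, 11), 0, (474, -294, 10)]
156 [(520, -286, 23), (499, -295, 9), (494, -289, 10), (484, -275, 17)]
158 [(519, -289, 10), (507, -279, 13), (503, -271, 17), (489, -264, 16)]
```

View pics/s5.png

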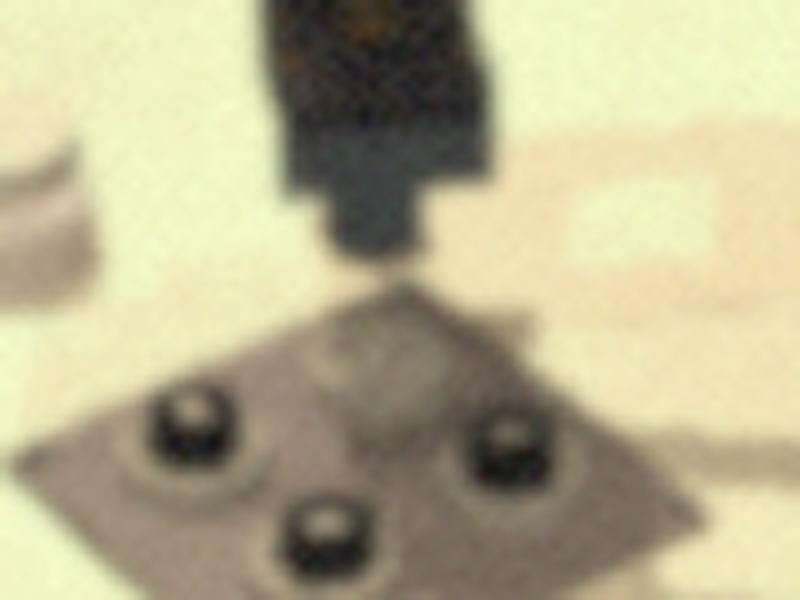

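The visible fingertip bottom (v≈144, z≈70–75) is higher than the nominal 47. I'll compare with the first picture, where the gripper was open, to see where the tips really stand relative to the TCP.

Run:
```python
from h import *
import cv2
d=np.load("pics/scene0.npy")
cc=env.calibration("scene");K=cc["K"];T=np.linalg.inv(cc["camera_from_world"])
def cloud(d):
    vv,uu=np.mgrid[:384,:512]
    return (np.stack([(uu-K[0,2])/K[0,0]*d,-(vv-K[1,2])/K[1,1]*d,-d,np.ones_like(d)],-1)@T.T)[...,:3]
def show(d,c):
    P=cloud(d);r=np.hypot(P[...,0]-c[0],P[...,1]-c[1])
    m=(r<75)&(P[...,2]>c[2]-40)&(P[...,2]<c[2]+60)&(d>0)&(P[...,2]>45)
    Q=P[m];o=Q[np.argsort(Q[:,2])][:40:4];print(len(Q));print(o.round(0)); print(np.percentile(Q[:,2],[1,5,20]).round())
show(d,[207.8,536,196.5])
p,d2=env.grab_frame("scene");show(d2,[493,-293,55])
p,d3=env.grab_frame("top")
print("start tip nominal px",w2px("scene",[207.8+16,536+42,188.5]),w2px("scene",[207.8-16,536-42,188.5]))
i=cv2.imread("pics/scene0.png")[160:260,430:512]
cv2.imwrite("pics/s6.png",cv2.resize(np.clip(i*1.5,0,255).astype(np.uint8),None,fx=6,fy=6,interpolation=cv2.INTER_CUBIC))
```

```text
312
[[181. 494. 211.]
 [231. 581. 214.]
 [196. 490. 214.]
 [194. 492. 215.]
 [204. 483. 216.]
 [236. 581. 216.]
 [185. 495. 217.]
 [222. 587. 218.]
 [229. 584. 218.]
 [225. 586. 219.]]
[213. 216. 223.]
59
[[ 488. -289.   70.]
 [ 500. -290.   73.]
 [ 480. -280.   77.]
 [ 478. -283.   78.]
 [ 507. -291.   80.]
 [ 490. -283.   83.]
 [ 507. -282.   85.]
 [ 502. -293.   85.]
 [ 501. -287.   89.]
 [ 479. -281.   89.]]
[70. 72. 78.]
start tip nominal px (np.float64(471.26685232514234), np.float64(248.92943837138122)) (np.float64(455.74217101561806), np.float64(224.25164739777117))
```

View pics/s6.png

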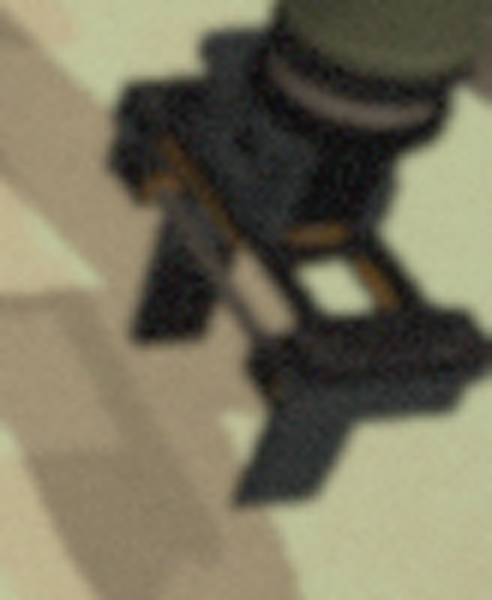

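Even in the first picture the open finger tips sit about 23 mm higher than the nominal tip position (z≈211 against 188). Horizontally they match. So my dwells were within the window, but the physical tips hung about 4.5 cm up rather than 2, with little margin if the grasp point shares the offset. There is plenty of time (11.5 of 58 s), so I'll repeat both dwells lower, half-round first. The new height is TCP about 42, which leaves 8 mm of clearance even by nominal geometry.

Call:
arm_command:
  slide:
    - [-0.5, 0, 0]
    - [-1.6, 0, 0]
    - [-3.4, 0, 0]
    - [-5.4, 0, 0]
    - [-7.2, 0, 0]
    - [-8.5, 0.5, -0.13]
    - [-9, 1.8, -0.5]
    - [-9, 4, -1.1]
    - [-9, 7, -1.9]
    - [-9, 10, -2.7]
    - [-9, 13, -3.5]
    - [-9, 16, -4.3]
    - [-9, 19, -5.1]
    - [-9, 22, -5.9]
    - [-9, 25, -6.7]
    - [-9, 28, -7.5]
    - [-9, 31, -8.3]
    - [-9, 34, -9.1]
    - [-9, 37, -9.9]
    - [-9, 40, -10.7]
  turn:
    - [0, 0, 0]
    - [0, 0, 0]
    - [0, 0, 0]
    - [0, 0, 0]
    - [0, 0, 0]
    - [0, 0, 0]
    - [0, 0, 0]
    - [0, 0, 0]
    - [0, 0, 0]
    - [0, 0, 0]
    - [0, 0, 0]
    - [0, 0, 0]
    - [0, 0, 0]
    - [0, 0, 0]
    - [0, 0, 0]
    - [0, 0, 0]
    - [0, 0, 0]
    - [0, 0, 0]
    - [0, 0, 0]
    - [0, 0, 0]
  grip: [255, 255, 255, 255, 255, 255, 255, 255, 255, 255, 255, 255, 255, 255, 255, 255, 255, 255, 255, 255]

```text
time_s: 13.35
ee_pos: [537.0, 120.9, 145.3]
ee_rot: [165.8, 90.0, 144.6]
force: [0.3, -0.1, 0.3]
gripper_width: 0.2
```

Call:
arm_command:
  slide:
    - [0, 3, -0.8]
    - [0, 6, -1.6]
    - [0, 9, -2.4]
    - [0, 11.8, -3.2]
    - [0, 13.7, -3.7]
    - [0, 14.5, -3.9]
    - [0, 14.7, -3.97]
    - [0, 14.7, -3.97]
    - [0, 14.7, -3.97]
  turn:
    - [0, 0, 0]
    - [0, 0, 0]
    - [0, 0, 0]
    - [0, 0, 0]
    - [0, 0, 0]
    - [0, 0, 0]
    - [0, 0, 0]
    - [0, 0, 0]
    - [0, 0, 0]
  grip: [255, 255, 255, 255, 255, 255, 255, 255, 255]

```text
time_s: 14.1
ee_pos: [553.5, 269.0, 145.1]
ee_rot: [-104.4, 89.9, -125.6]
force: [0.5, -0.4, 0.4]
gripper_width: 0.5
```

```bash
python3 go.py "[554,270,42]"
```

```text
14.1 [553.5 269.  145.1] [ 0.5  -0.38  0.41] 0.48594362151903453
[[-0.001  0.362  0.932]
 [-0.001  0.932 -0.362]
 [-1.    -0.001 -0.   ]]
[554,270,42] [1.031e+01 1.200e-01 1.000e-02]
```

Call:
arm_command:
  slide:
    - [0.5, 0, 0]
    - [1.6, 0, 0]
    - [3.2, 0, 0]
    - [5, 0, 0]
    - [6.8, 0, 0]
    - [8.3, 0, 0]
    - [9.3, 0, 0]
    - [9.9, 0, 0]
    - [10.2, 0, 0]
    - [10.3, 0, 0]
    - [10.3, 0, 0]
    - [10.3, 0, 0]
    - [10.3, 0, 0]
    - [10.3, 0, 0]
    - [10.3, 0, 0]
    - [10.3, 0, 0]
    - [10.3, 0, 0]
    - [10.3, 0, 0]
    - [10.3, 0, 0]
    - [10.3, 0, 0]
  turn:
    - [0, 0, 0]
    - [0, 0, 0]
    - [0, 0, 0]
    - [0, 0, 0]
    - [0, 0, 0]
    - [0, 0, 0]
    - [0, 0, 0]
    - [0, 0, 0]
    - [0, 0, 0]
    - [0, 0, 0]
    - [0, 0, 0]
    - [0, 0, 0]
    - [0, 0, 0]
    - [0, 0, 0]
    - [0, 0, 0]
    - [0, 0, 0]
    - [0, 0, 0]
    - [0, 0, 0]
    - [0, 0, 0]
    - [0, 0, 0]
  grip: [255, 255, 255, 255, 255, 255, 255, 255, 255, 255, 255, 255, 255, 255, 255, 255, 255, 255, 255, 255]

```text
time_s: 15.77
ee_pos: [553.9, 270.1, 42.1]
ee_rot: [98.9, 90.0, 77.7]
force: [0.7, 0.2, 0.9]
gripper_width: 0.5
```

Call:
arm_command:
  slide:
    - [0, 0, 0]
    - [0, 0, 0]
    - [0, 0, 0]
    - [0, 0, 0]
    - [0, 0, 0]
    - [0, 0, 0]
    - [0, 0, 0]
    - [0, 0, 0]
    - [0, 0, 0]
    - [0, 0, 0]
    - [0, 0, 0]
    - [0, 0, 0]
    - [0, 0, 0]
    - [0, 0, 0]
    - [0, 0, 0]
    - [0, 0, 0]
  turn:
    - [0, 0, 0]
    - [0, 0, 0]
    - [0, 0, 0]
    - [0, 0, 0]
    - [0, 0, 0]
    - [0, 0, 0]
    - [0, 0, 0]
    - [0, 0, 0]
    - [0, 0, 0]
    - [0, 0, 0]
    - [0, 0, 0]
    - [0, 0, 0]
    - [0, 0, 0]
    - [0, 0, 0]
    - [0, 0, 0]
    - [0, 0, 0]
  grip: [255, 255, 255, 255, 255, 255, 255, 255, 255, 255, 255, 255, 255, 255, 255, 255]

```text
time_s: 17.1
ee_pos: [554.0, 270.1, 42.1]
ee_rot: [76.6, 90.0, 55.5]
force: [0.6, -0.4, -0.3]
gripper_width: 0.4
```

```bash
python3 go.py "[493,-293,145]"
python3 - <<'E'
from h import *
import cv2
p,d=env.grab_frame("scene")
u,v=293,257
c=p[v-60:v+30,u-60:u+60];c=np.clip(c*1.6,0,255).astype(np.uint8)
cv2.imwrite("pics/s7.png",cv2.cvtColor(cv2.resize(c,None,fx=6,fy=6,interpolation=cv2.INTER_CUBIC),cv2.COLOR_RGB2BGR))
E
```

```text
17.1 [554.  270.1  42.1] [ 0.55 -0.36 -0.26] 0.39928399833126915
[[ 0.     0.361  0.932]
 [ 0.     0.932 -0.361]
 [-1.     0.     0.   ]]
[493,-293,145] [-10.3  -54.7   14.67]
```

View pics/s7.png

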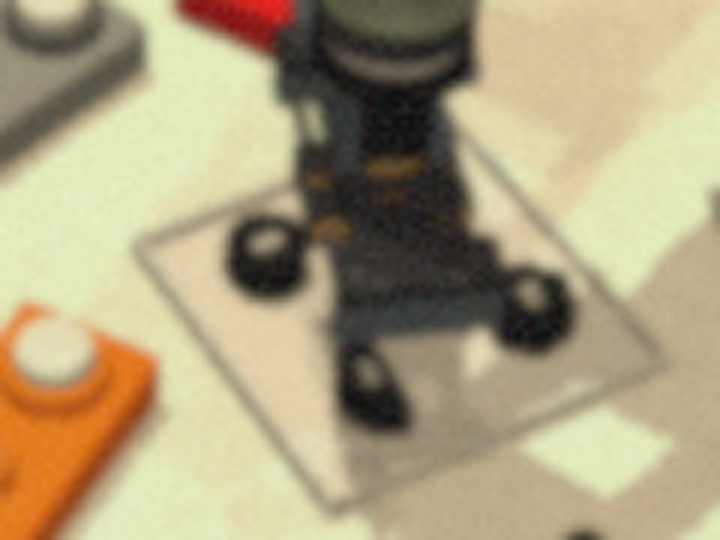

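The fingers stand over the D mount, at crop (365,375), with no contact and the mount unmoved. Now I go back to the seat and repeat that dwell lower.

Call:
arm_command:
  slide:
    - [-0.5, 0, 0]
    - [-1.6, 0, 0]
    - [-3.4, 0, 0]
    - [-5.6, 0, 0]
    - [-7.8, 0, 0]
    - [-9.5, -0.5, 0.13]
    - [-10.3, -1.8, 0.5]
    - [-10.3, -4, 1.1]
    - [-10.3, -7, 1.9]
    - [-10.3, -10, 2.7]
    - [-10.3, -13, 3.5]
    - [-10.3, -16, 4.3]
    - [-10.3, -19, 5.1]
    - [-10.3, -22, 5.9]
    - [-10.3, -25, 6.7]
    - [-10.3, -28, 7.5]
    - [-10.3, -31, 8.3]
    - [-10.3, -34, 9.1]
    - [-10.3, -37, 9.9]
    - [-10.3, -40, 10.7]
  turn:
    - [0, 0, 0]
    - [0, 0, 0]
    - [0, 0, 0]
    - [0, 0, 0]
    - [0, 0, 0]
    - [0, 0, 0]
    - [0, 0, 0]
    - [0, 0, 0]
    - [0, 0, 0]
    - [0, 0, 0]
    - [0, 0, 0]
    - [0, 0, 0]
    - [0, 0, 0]
    - [0, 0, 0]
    - [0, 0, 0]
    - [0, 0, 0]
    - [0, 0, 0]
    - [0, 0, 0]
    - [0, 0, 0]
    - [0, 0, 0]
  grip: [255, 255, 255, 255, 255, 255, 255, 255, 255, 255, 255, 255, 255, 255, 255, 255, 255, 255, 255, 255]

```text
time_s: 18.82
ee_pos: [507.9, -143.6, 145.3]
ee_rot: [-140.9, 90.0, -162.1]
force: [1.0, 0.1, -0.7]
gripper_width: 0.5
```

Call:
arm_command:
  slide:
    - [0, -3, 0.8]
    - [0, -6, 1.6]
    - [0, -9, 2.4]
    - [0, -11.8, 3.2]
    - [0, -13.7, 3.7]
    - [0, -14.5, 3.9]
    - [0, -14.7, 3.97]
    - [0, -14.7, 3.97]
    - [0, -14.7, 3.97]
  turn:
    - [0, 0, 0]
    - [0, 0, 0]
    - [0, 0, 0]
    - [0, 0, 0]
    - [0, 0, 0]
    - [0, 0, 0]
    - [0, 0, 0]
    - [0, 0, 0]
    - [0, 0, 0]
  grip: [255, 255, 255, 255, 255, 255, 255, 255, 255]

```text
time_s: 19.57
ee_pos: [492.8, -291.9, 145.0]
ee_rot: [132.2, 89.9, 111.0]
force: [-0.8, -0.1, 0.3]
gripper_width: 0.7
```

```bash
python3 go.py "[493,-293,40]"
```

```text
19.5667 [ 492.8 -291.9  145. ] [-0.77 -0.08  0.25] 0.6963775942157265
[[-0.     0.361  0.933]
 [ 0.001  0.933 -0.361]
 [-1.     0.001 -0.001]]
[493,-293,40] [10.5  -0.1   0.06]
```

Call:
arm_command:
  slide:
    - [0.5, 0, 0]
    - [1.6, 0, 0]
    - [3.2, 0, 0]
    - [5, 0, 0]
    - [6.8, 0, 0]
    - [8.3, 0, 0]
    - [9.4, 0, 0]
    - [10.1, 0, 0]
    - [10.4, 0, 0]
    - [10.5, 0, 0]
    - [10.5, 0, 0]
    - [10.5, 0, 0]
    - [10.5, 0, 0]
    - [10.5, 0, 0]
    - [10.5, 0, 0]
    - [10.5, 0, 0]
    - [10.5, 0, 0]
    - [10.5, 0, 0]
    - [10.5, 0, 0]
    - [10.5, 0, 0]
  turn:
    - [0, 0, 0]
    - [0, 0, 0]
    - [0, 0, 0]
    - [0, 0, 0]
    - [0, 0, 0]
    - [0, 0, 0]
    - [0, 0, 0]
    - [0, 0, 0]
    - [0, 0, 0]
    - [0, 0, 0]
    - [0, 0, 0]
    - [0, 0, 0]
    - [0, 0, 0]
    - [0, 0, 0]
    - [0, 0, 0]
    - [0, 0, 0]
    - [0, 0, 0]
    - [0, 0, 0]
    - [0, 0, 0]
    - [0, 0, 0]
  grip: [255, 255, 255, 255, 255, 255, 255, 255, 255, 255, 255, 255, 255, 255, 255, 255, 255, 255, 255, 255]

```text
time_s: 21.23
ee_pos: [493.0, -292.9, 40.0]
ee_rot: [125.0, 90.0, 103.8]
force: [-0.6, -0.4, 0.4]
gripper_width: 0.4
```

Call:
arm_command:
  slide:
    - [0, 0, 0]
    - [0, 0, 0]
    - [0, 0, 0]
    - [0, 0, 0]
    - [0, 0, 0]
    - [0, 0, 0]
    - [0, 0, 0]
    - [0, 0, 0]
    - [0, 0, 0]
    - [0, 0, 0]
    - [0, 0, 0]
    - [0, 0, 0]
    - [0, 0, 0]
    - [0, 0, 0]
    - [0, 0, 0]
    - [0, 0, 0]
  turn:
    - [0, 0, 0]
    - [0, 0, 0]
    - [0, 0, 0]
    - [0, 0, 0]
    - [0, 0, 0]
    - [0, 0, 0]
    - [0, 0, 0]
    - [0, 0, 0]
    - [0, 0, 0]
    - [0, 0, 0]
    - [0, 0, 0]
    - [0, 0, 0]
    - [0, 0, 0]
    - [0, 0, 0]
    - [0, 0, 0]
    - [0, 0, 0]
  grip: [255, 255, 255, 255, 255, 255, 255, 255, 255, 255, 255, 255, 255, 255, 255, 255]

```text
time_s: 22.57
ee_pos: [493.0, -292.9, 40.0]
ee_rot: [81.6, 90.0, 60.4]
force: [-0.2, -0.3, 0.5]
gripper_width: 0.4
```

```bash
python3 go.py "[577,-21,145]"
python3 - <<'E'
from h import *
import cv2
p,d=env.grab_frame("scene")
u,v=227,153
c=p[v-60:v+30,u-60:u+60];c=np.clip(c*1.6,0,255).astype(np.uint8)
cv2.imwrite("pics/s8.png",cv2.cvtColor(cv2.resize(c,None,fx=6,fy=6,interpolation=cv2.INTER_CUBIC),cv2.COLOR_RGB2BGR))
E
```

```text
22.5667 [ 493.  -292.9   40. ] [-0.16 -0.33  0.46] 0.4496121959262652
[[ 0.     0.361  0.932]
 [ 0.     0.932 -0.361]
 [-1.     0.     0.   ]]
[577,-21,145] [-10.49  28.39  -2.  ]
```

View pics/s8.png

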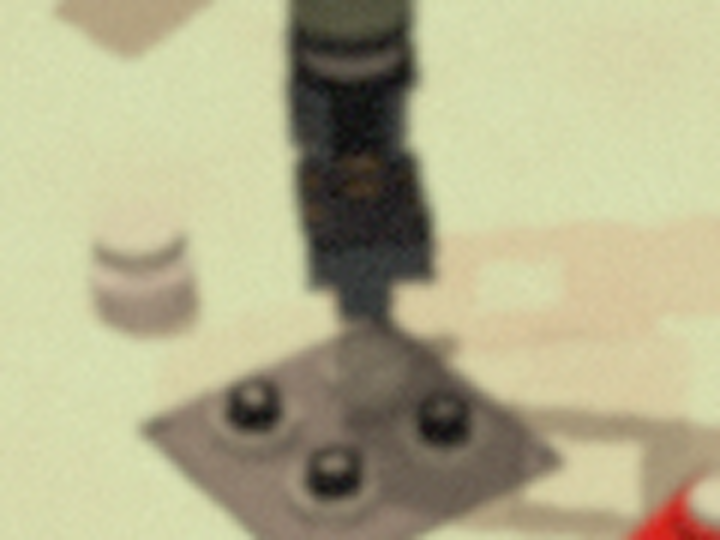

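The tip, at crop (365,320), stands just above the empty seat at (368,372), and the neighbours are untouched. Next is the larger button on the grey box.

Call:
arm_command:
  slide:
    - [-0.5, 0, 0]
    - [-1.6, 0, 0]
    - [-3.4, 0, 0]
    - [-5.6, 0, 0]
    - [-7.8, 0, 0]
    - [-9.5, 0, 0]
    - [-10.5, 0.5, 0]
    - [-10.5, 1.6, -0.1]
    - [-10.5, 3.5, -0.25]
    - [-10.5, 6.2, -0.45]
    - [-10.5, 9.2, -0.65]
    - [-10.5, 12.2, -0.85]
    - [-10.5, 15.2, -1.05]
    - [-10.5, 18.2, -1.3]
    - [-10.5, 21.2, -1.5]
    - [-10.5, 24, -1.7]
    - [-10.5, 26.4, -1.85]
    - [-10.5, 27.9, -1.95]
    - [-10.5, 28.4, -2]
    - [-10.5, 28.4, -2]
  turn:
    - [0, 0, 0]
    - [0, 0, 0]
    - [0, 0, 0]
    - [0, 0, 0]
    - [0, 0, 0]
    - [0, 0, 0]
    - [0, 0, 0]
    - [0, 0, 0]
    - [0, 0, 0]
    - [0, 0, 0]
    - [0, 0, 0]
    - [0, 0, 0]
    - [0, 0, 0]
    - [0, 0, 0]
    - [0, 0, 0]
    - [0, 0, 0]
    - [0, 0, 0]
    - [0, 0, 0]
    - [0, 0, 0]
    - [0, 0, 0]
  grip: [255, 255, 255, 255, 255, 255, 255, 255, 255, 255, 255, 255, 255, 255, 255, 255, 255, 255, 255, 255]

```text
time_s: 24.28
ee_pos: [576.5, -19.2, 144.1]
ee_rot: [-169.2, 89.9, 169.7]
force: [-0.3, -0.3, -0.2]
gripper_width: 0.5
```

Call:
arm_command:
  slide:
    - [0.5, 0, 0]
    - [1.5, 0, 0]
    - [2.8, 0, 0]
    - [4.2, 0, 0]
    - [5.6, 0, 0]
    - [6.6, 0, 0]
    - [7.2, 0, 0]
    - [7.5, 0, 0]
    - [7.5, 0, 0]
    - [7.5, 0, 0]
    - [7.5, 0, 0]
  turn:
    - [0, 0, 0]
    - [0, 0, 0]
    - [0, 0, 0]
    - [0, 0, 0]
    - [0, 0, 0]
    - [0, 0, 0]
    - [0, 0, 0]
    - [0, 0, 0]
    - [0, 0, 0]
    - [0, 0, 0]
    - [0, 0, 0]
  grip: [255, 255, 255, 255, 255, 255, 255, 255, 255, 255, 255]

```text
time_s: 25.2
ee_pos: [577.6, -21.0, 70.8]
ee_rot: [21.7, 89.9, 0.5]
force: [1.2, -0.6, 0.8]
gripper_width: 0.8
```

```bash
python3 go.py "[577,-21,65]"
python3 - <<'E'
from h import *
import cv2
p,d=env.grab_frame("scene")
u,v=map(int,w2px("scene",[577,-21,57]));print(u,v)
c=p[v-60:v+30,u-60:u+60];c=np.clip(c*1.6,0,255).astype(np.uint8)
cv2.imwrite("pics/s9.png",cv2.cvtColor(cv2.resize(c,None,fx=6,fy=6,interpolation=cv2.INTER_CUBIC),cv2.COLOR_RGB2BGR))
E
```

```text
25.2 [577.6 -21.   70.8] [ 1.24 -0.62  0.84] 0.7691759839630822
[[ 0.002  0.362  0.932]
 [ 0.     0.932 -0.362]
 [-1.     0.001  0.001]]
[577,-21,65] [ 0.58 -0.02 -0.06]
241 195
```

View pics/s9.png

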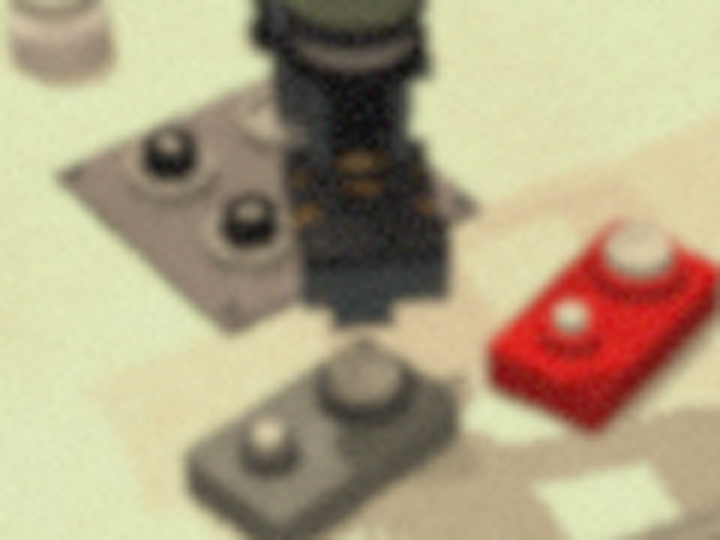

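The fingers, tip at crop (362,322), hang over the grey box's large button at (363,378), and the red look-alike stands apart. I'll go down in small steps and watch the force.

Call:
arm_command:
  slide:
    - [0.2, 0, 0]
    - [0.4, 0, 0]
    - [0.6, 0, 0]
    - [0.8, 0, 0]
    - [1, 0, 0]
    - [1.1, 0, 0]
    - [1.1, 0, 0]
  turn:
    - [0, 0, 0]
    - [0, 0, 0]
    - [0, 0, 0]
    - [0, 0, 0]
    - [0, 0, 0]
    - [0, 0, 0]
    - [0, 0, 0]
  grip: [255, 255, 255, 255, 255, 255, 255]

```text
time_s: 25.83
ee_pos: [576.8, -20.9, 58.6]
ee_rot: [-167.8, 90.0, 171.0]
force: [0.2, 0.1, -0.1]
gripper_width: 0.5
```

```bash
python3 go.py "[577,-21,55]"
```

```text
25.8333 [576.8 -20.9  58.6] [ 0.16  0.05 -0.15] 0.48131191576254767
[[-0.001  0.361  0.932]
 [ 0.     0.932 -0.361]
 [-1.    -0.    -0.001]]
[577,-21,55] [ 0.36 -0.    0.02]
```

There is no contact at TCP 58.6, where the nominal tip would already have bottomed the button. That confirms the tips sit higher than stated. Continuing down.

Call:
arm_command:
  slide:
    - [0.2, 0, 0]
    - [0.4, 0, 0]
    - [0.6, 0, 0]
    - [0.8, 0, 0]
    - [0.9, 0, 0]
    - [0.9, 0, 0]
  turn:
    - [0, 0, 0]
    - [0, 0, 0]
    - [0, 0, 0]
    - [0, 0, 0]
    - [0, 0, 0]
    - [0, 0, 0]
  grip: [255, 255, 255, 255, 255, 255]

```text
time_s: 26.33
ee_pos: [576.8, -20.9, 49.7]
ee_rot: [-167.9, 90.0, 170.9]
force: [-0.1, -0.4, -0.5]
gripper_width: 0.4
```

Call:
arm_command:
  slide:
    - [0.1, 0, 0]
    - [0.2, 0, 0]
    - [0.3, 0, 0]
    - [0.3, 0, 0]
    - [0.3, 0, 0]
  turn:
    - [0, 0, 0]
    - [0, 0, 0]
    - [0, 0, 0]
    - [0, 0, 0]
    - [0, 0, 0]
  grip: [255, 255, 255, 255, 255]

```text
time_s: 26.75
ee_pos: [577.0, -20.9, 47.0]
ee_rot: [140.7, 90.0, 119.5]
force: [0.4, -0.3, 0.6]
gripper_width: 0.6
```

Call:
arm_command:
  slide:
    - [0.1, 0, 0]
    - [0.2, 0, 0]
    - [0.3, 0, 0]
    - [0.3, 0, 0]
    - [0.3, 0, 0]
  turn:
    - [0, 0, 0]
    - [0, 0, 0]
    - [0, 0, 0]
    - [0, 0, 0]
    - [0, 0, 0]
  grip: [255, 255, 255, 255, 255]

```text
time_s: 27.17
ee_pos: [577.0, -20.9, 43.9]
ee_rot: [172.2, 90.0, 151.0]
force: [-0.1, -0.2, -0.2]
gripper_width: 0.3
```

Call:
arm_command:
  slide:
    - [0.1, 0, 0]
    - [0.2, 0, 0]
    - [0.3, 0, 0]
    - [0.3, 0, 0]
    - [0.3, 0, 0]
  turn:
    - [0, 0, 0]
    - [0, 0, 0]
    - [0, 0, 0]
    - [0, 0, 0]
    - [0, 0, 0]
  grip: [255, 255, 255, 255, 255]

```text
time_s: 27.58
ee_pos: [577.0, -20.9, 40.9]
ee_rot: [164.8, 90.0, 143.6]
force: [0.3, -0.2, -0.6]
gripper_width: 0.8
```

Run:
```python
from h import *
import cv2
p,d=env.grab_frame("scene")
u,v=map(int,w2px("scene",[577,-21,57]));print(u,v)
c=p[v-60:v+30,u-60:u+60];c=np.clip(c*1.6,0,255).astype(np.uint8)
cv2.imwrite("pics/s10.png",cv2.cvtColor(cv2.resize(c,None,fx=6,fy=6,interpolation=cv2.INTER_CUBIC),cv2.COLOR_RGB2BGR))
```

```text
241 195
```

View pics/s10.png

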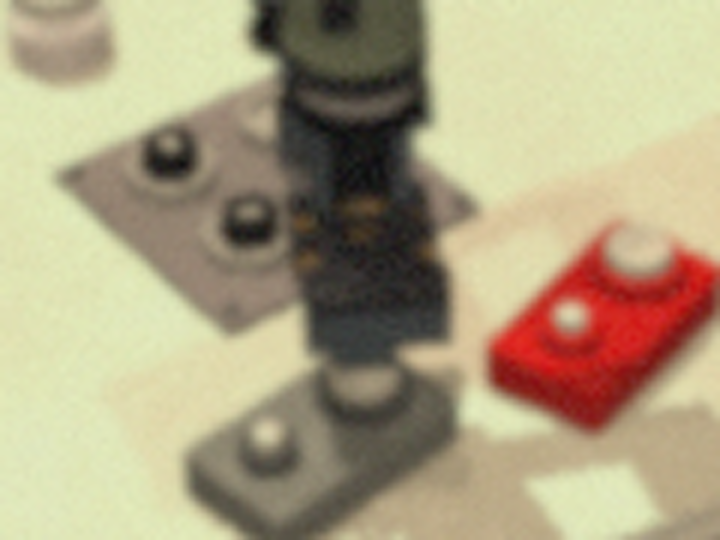

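The tip, at crop y≈360, is still a few mm above the button's middle (y≈378). Continuing.

Call:
arm_command:
  slide:
    - [0.1, 0, 0]
    - [0.2, 0, 0]
    - [0.3, 0, 0]
    - [0.3, 0, 0]
    - [0.3, 0, 0]
  turn:
    - [0, 0, 0]
    - [0, 0, 0]
    - [0, 0, 0]
    - [0, 0, 0]
    - [0, 0, 0]
  grip: [255, 255, 255, 255, 255]

```text
time_s: 28.05
ee_pos: [577.2, -21.0, 38.3]
ee_rot: [26.9, 90.0, 5.7]
force: [-0.1, 0.8, 3.1]
gripper_width: 0.4
```

Call:
arm_command:
  slide:
    - [0.1, 0, 0]
    - [0.2, 0, 0]
    - [0.3, 0, 0]
    - [0.3, 0, 0]
    - [0.3, 0, 0]
  turn:
    - [0, 0, 0]
    - [0, 0, 0]
    - [0, 0, 0]
    - [0, 0, 0]
    - [0, 0, 0]
  grip: [255, 255, 255, 255, 255]

```text
time_s: 28.47
ee_pos: [577.2, -21.0, 35.2]
ee_rot: [29.2, 90.0, 8.0]
force: [-0.5, 0.8, 4.2]
gripper_width: 0.4
```

Contact came at TCP ≈ 40, and the force is now 4.2 N. A bit more reaches the stop.

Call:
arm_command:
  slide:
    - [0.1, 0, 0]
    - [0.2, 0, 0]
    - [0.25, 0, 0]
    - [0.25, 0, 0]
    - [0.25, 0, 0]
  turn:
    - [0, 0, 0]
    - [0, 0, 0]
    - [0, 0, 0]
    - [0, 0, 0]
    - [0, 0, 0]
  grip: [255, 255, 255, 255, 255]

```text
time_s: 28.88
ee_pos: [577.3, -21.0, 33.9]
ee_rot: [23.0, 89.9, 1.8]
force: [-2.8, 0.5, 11.8]
gripper_width: 0.5
```

The force rose to 11.8 N and TCP stopped at 33.9 against a command of about 32.5, so the button is bottomed. Lifting clear.

Call:
arm_command:
  slide:
    - [-0.3, 0, 0]
    - [-1, 0, 0]
    - [-2, 0, 0]
    - [-3.5, 0, 0]
    - [-5.5, 0, 0]
    - [-7.5, 0, 0]
    - [-9.5, 0, 0]
    - [-11.5, 0, 0]
    - [-13.2, 0, 0]
    - [-14.4, 0, 0]
    - [-15, 0, 0]
    - [-15, 0, 0]
    - [-15, -0.4, -1]
    - [-15, -1, -3]
    - [-15, -2, -6]
    - [-15, -3, -9]
    - [-15, -4, -11]
    - [-15, -4.2, -12]
    - [-15, -4.2, -12]
    - [-15, -4.2, -12]
  turn:
    - [0, 0, 0]
    - [0, 0, 0]
    - [0, 0, 0]
    - [0, 0, 0]
    - [0, 0, 0]
    - [0, 0, 0]
    - [0, 0, 0]
    - [0, 0, 0]
    - [0, 0, 0]
    - [0, 0, 0]
    - [0, 0, 0]
    - [0, 0, 0]
    - [0, 0, 0]
    - [0, 0, 0]
    - [0, 0, 0]
    - [0, 0, 0]
    - [0, 0, 0]
    - [0, 0, 0]
    - [0, 0, 0]
    - [0, 0, 0]
  grip: [255, 255, 255, 255, 255, 255, 255, 255, 255, 255, 255, 255, 255, 255, 255, 255, 255, 255, 255, 255]

```text
time_s: 30.55
ee_pos: [450.3, -16.6, 182.4]
ee_rot: [31.3, 90.0, 10.1]
force: [0.4, -0.4, 1.1]
gripper_width: 0.7
```

```bash
python3 go.py
python3 - <<'E'
from h import *
import cv2
p,d=env.grab_frame("top")
for u,v in[(248,182),(240,159)]: print("btn",np.median([px2w("top",u+i,v+j,d[v+j,u+i]) for i in(-1,0,1) for j in(-1,0,1) if d[v+j,u+i]>0],axis=0).round(1))
cv2.imwrite("pics/t9.png",cv2.cvtColor(p,cv2.COLOR_RGB2BGR))
a=cv2.cvtColor(cv2.imread("pics/top0.png"),cv2.COLOR_BGR2GRAY);g=cv2.cvtColor(p,cv2.COLOR_RGB2GRAY)
def cen(g,x0,y0,x1,y1):
    m=cv2.morphologyEx((g[y0:y1,x0:x1]<70).astype(np.uint8),cv2.MORPH_CLOSE,np.ones((5,5)))
    n,l,s,c=cv2.connectedComponentsWithStats(m);return [(c[i]+[x0,y0]).round(1) for i in range(1,n) if s[i,4]>25]
for b in[(132,180,195,242),(300,172,352,230)]: print(cen(a,*b),cen(g,*b))
E
```

```text
30.55 [450.3 -16.6 182.4] [ 0.41 -0.43  1.06] 0.6634393182871395
[[ 0.001  0.361  0.932]
 [ 0.     0.932 -0.361]
 [-1.     0.     0.001]]
btn [578.7 -20.6  58.6]
btn [644.2   0.7  57.4]
[array([180.5, 193.4]), array([145.6, 193.4]), array([177.5, 224. ]), array([146.8, 228.1])] [array([180.6, 193.5]), array([145.5, 193.4]), array([177.6, 224.1]), array([147. , 228.3])]
[array([338.1, 183.3]), array([310. , 187.9]), array([315.8, 216.5])] [array([338.6, 182.9]), array([310. , 188.1]), array([315.8, 216.5])]
```

View pics/t9.png

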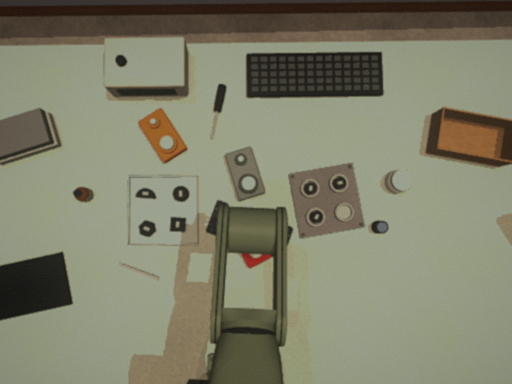

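The top view shows both grey-box buttons up (58.6 and 57.4 mm measured). All seven mounts are within 0.7 pixel of where they started, the bystanders are in place, and the arm is clear. Handing in.

```bash
python3 -c "
from workcell import env
print(env.job_done())"
```

```text
the job is handed in; nothing more can be done
None
```

I pointed at the half-round mount and then at the empty seat, at least 2 s each. I then pressed the larger grey-box button to its stop, let it come back up, moved clear and handed the job in at about 31 s. No verdict was reported.

- **Press:** The force rose to 11.8 N at the stop.
- **Last picture:** Both grey-box buttons are up (58.6 and 57.4 mm measured). All seven mounts are within 0.7 pixel (about 2 mm) of where they started, and by eye the bystanders stand where they were.
- **Disagreement:** The cameras showed the fingertips about 23 mm higher than the stated tool geometry, and the button contact confirmed it (TCP about 40 mm instead of 65).
- **Repeated dwells:** Because of that, I repeated both dwells lower, in the same order, before pressing. By camera the tips were then about 3 cm above the targets, and the grasp point was inside the height window under either geometry.

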